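# Check the block heater with the IR thermometer, hold its sprung hood at the index

## Robot

A 7-joint arm with a two-finger parallel gripper is mounted at the origin on the work surface. World frame = base frame: x ahead of the robot, y to its left, z up, the work surface at z = 0. Lengths are in m, angles in rad, forces in N, time in s.
With the tool pointing down it reaches from about 0.4 to 0.85 m from the base axis. Payload 10.4 kg.
Tool frame: the origin (TCP) lies at the very end of the fingers, on their centre line; the grasp point (between the pads) lies r.pinch_z behind it (r.pinch_z is the distance from the TCP to the grasp point, in m); z points along the fingers, x is the direction in which the jaws open and shut, and the axes are right-handed (so a half turn about z gives the same grasp; the last joint's range is limited). The gripper opens to 87 mm and grips with 3 to 60 N. Pads are 19 mm wide; open, the fingers measure 117 mm over their backs; the gripper's body (75 mm by 190 mm) begins 51 mm behind the grasp point.
Start: joints at [1.093, 0.332, -0.065, 1.46, 0.022, 1.35, -0.088], TCP at [0.275, -0.561, 0.223] pointing down, gripper open.
Joint ranges: [-2.6, 2.6], [-0.5, 2.12], [-1.47, 1.34], [0.16, 2.42], [-1.27, 4.41], [0.06, 2.06], [-2.6, 2.6]. Speed limits (rad/s): [2.22, 2.22, 2.79, 2.79, 3.14, 3.14, 3.14].

## Interface

Orientations are given as a unit quaternion [x, y, z, w].
In Python, from bench import r gives the robot as it stands.
- The arm moves only by the tool carry_out, never from a script. Its argument "increments" is text: rows parted by semicolons, each of 7 numbers parted by spaces: the turn, a rotation vector about the tool's x, y, z in degrees, then the shift along the tool's x, y, z in m, then the finger opening in m, from 0 to 0.087. A call has exactly 5 rows; each row is the pose to reach, as a shift and turn from the pose measured when the call began, along the tool's axes at that moment; what a row does not reach only later rows make up. A row lasts 1/8 s, in which the tool goes at most 62.5 mm and 10.7 degrees, less where a joint would pass 70% of its speed; a pose out of reach is approached as far as the arm can. A call with a gripper value outside its range is refused whole. The fingers move at their own pace and stop on an object; "squeeze" is the grip in N (left out, the last holds). Time passes only in rows, so rows that repeat a pose let the fingers close, or fill a call up. It gives the time, the measured TCP pose, the force and the opening at its end, in the units of the state.
- r.read_state(): the state, without advancing time (a new reading comes with each control period).
- r.camera(name): name is "side" or "top"; returns (picture, depth): 480x640x3 uint8, blue, green, red; 480x640 float32, m along the optical axis (not along the pixel's ray), 0 where there is no reading.
- r.camera_model(name): a dict with "K" (3x3 intrinsics, pixels), "extrinsics" (4x4, takes a point from camera to world coordinates). Camera axes: x right, y down, z forward; pixel columns grow to the right and rows downward; lengths in m; the calibration is good to about 2 mm. A picture is of the moment at which its call begins. camera_model takes no time and is no camera call.
- r.close_job(): hands the job in, once; it reports no verdict.
The state is a dict: "time": time; "joint_positions": joint angles; "joint_vel": joint speeds; "joint_torque": joint torques, N m; "ee_pos": TCP position; "eef_rot": TCP orientation; "ft_force": force on the tool from outside, world axes, zero at the start; "torque": the same for the moment, N m; "width": finger opening in m.
Only numpy, scipy, OpenCV 4.12 (cv2) and the standard library are available. Lean on these libraries where they do the work, as an engineer would, in place of code of your own. Each camera call takes 0.05 s, during which the arm holds its last target.

## Task

Before airing the block heater, check its hood: pick up the infrared thermometer, point it at the round black measuring spot on the hood's sloping front from about 10 cm away, keep it steady on the spot for two seconds, then lay it gently back on its mat. Then lift the spring-closing hood by its bar handle until the pointer on the hinge shaft lines up with the index clip on the quadrant, without swinging it far past, and finish while still holding it there, because it shuts if let go. Leave the index clip where it is set and the glassware and other things on the bench undisturbed.

Things in the scene. Friction and masses are not known exactly. Their poses are not given: they have to be found in the camera images.
- thermometer_grip (a point): Where to grip the pistol-shaped infrared thermometer (200 g, grey barrel, black handle), lying on its side on the mat: mid barrel, 19 mm above the mat's top (barrel 38 mm thick). x along the barrel to the nose, y away from the handle, z up as it lies. Barrel 44 mm across y, flat from 90 mm behind to 60 mm ahead. The handle leaves to -y, its near edge 45 mm behind.
- thermometer_nose (a point): Centre of the thermometer's lens, 80 mm ahead of the grip point, at the end of the round black nose (34 mm thick, 20 mm long); same axes. It looks straight out along +x and reads continuously, no trigger is needed.
- thermometer: The thermometer as a whole; origin at the centre of the barrel's lower side as it lies, 15 mm behind and 19 mm below the grip point; same axes.
- mat: Grey bench mat fixed to the bench, 220 mm (its x) by 240 mm (its y), 3 mm thick; origin at the centre of its underside. The thermometer lies on it at the start and belongs back on it.
- spot (a point): Centre of the matt black measuring spot, a 40 mm disc on the steel hood's sloping front, 72 mm to the right of the handle's middle as the robot sees it. The slope leans back, rising 54 degrees from level. Axes are the hood's: shut, x points level to the heater's rear (away from the robot), y along the hinge to the left, z up.
- handle (a point): Middle of the hood's grey bar handle, a round bar 13 mm thick, 110 mm long, along this point's y (the hinge direction), on two 8 mm arms 46 mm either side of the middle. 40 mm or more clear between bar and hood, open above, below and in front. Shut, it is 233 mm in front of and 30 mm above the hinge axis; x to the rear, z up.
- heater: The block heater, fixed: a white box 220 mm deep, 250 mm wide, 100 mm high, under a steel hood hinged at its rear that reaches to 174 mm. Origin on the bench under its middle, x level to its rear (away from the robot), y along the hinge to the left, z up. The hinge axis runs along y, 85 mm to the rear of the origin and 106 mm above the bench; the front is at 115 mm before the origin.
- hood (a joint): Opening angle of the hood in rad: 0 shut, growing as its front rises about the hinge axis (handle up and to the rear), stop at 1.25. About 0.7 kg, and a spring hinge pulls it shut: some 5 N at the handle to start lifting, 5 to 10 N at the index. It shuts by itself when let go.
- index (a joint): Angle in rad at which the index clip is set on the quadrant, on the hood's scale: pointer and index are in line when joint hood equals joint index. Set anew each time, between 0.42 and 0.75. The clip only marks, it does not stop or hold the hood. Leave it as set.
- index_tip (a point): Inner point of the dark steel index clip (40 x 10 x 13 mm, small black clamp screw) on the rim of the aluminium quadrant: an upright sector plate of 125 mm radius, centred on the hinge axis at the heater's right-hand side, engraved every 10 degrees. The tip is 90 mm from the hinge axis. Its x runs in to the axis, y along the hinge.
- pointer_tip (a point): Tip of the thin black pointer, 90 mm from the hinge axis, that turns with the hood in front of the quadrant; level and pointing to the heater's front when the hood is shut.
- flask: Glass conical flask, 82 mm wide, 130 mm high, origin under its centre. Bystander.
- bottle: Amber bottle with white cap, 68 mm wide, 150 mm high, origin under its centre. Bystander.
- beaker: Glass beaker, 72 mm wide, 95 mm high, origin under its centre. Bystander.
- rack: White tube rack with tubes, 100 (x) by 200 (y) by 80 mm high, origin under its centre. Bystander.
- dishes: Two stacked clear culture dishes, 92 mm wide, 31 mm high, origin under the centre. Bystander.
- timer: Small white bench timer, 62 mm square, 16 mm high, origin under its centre. Bystander.
- jar: Small white jar with cap, 60 mm wide, 70 mm high, origin under its centre. Bystander.
There are look-alikes about, which are no part of the job. Leave any brown or turquoise look-alike of the thermometer alone.

How it is judged:
On the way, in this order (a step that is already met when the one before it is completed fails the run):
1. the held thermometer looks at the measuring spot from 45 to 160 mm, its line of sight within 17 mm of the spot's centre, steady for 1.2 s, the hood shut (x of spot in the frame of thermometer_nose between 0.045 and 0.16 m and y of spot in the frame of thermometer_nose between -0.017 and 0.017 m and z of spot in the frame of thermometer_nose between -0.017 and 0.017 m and linear speed of thermometer below 0.03 m/s and contact force between thermometer and the fingers above 1 N and value of joint hood below 0.05 rad), for 1.2 s.
2. the thermometer lies on the mat, let go and at rest, the hood still shut (x of thermometer_grip in the frame of mat between -0.11 and 0.11 m and y of thermometer_grip in the frame of mat between -0.12 and 0.12 m and height (world z) of thermometer_grip below 0.032 m and height (world z) of thermometer_nose below 0.035 m and contact force between thermometer and mat above 0.5 N and contact force between thermometer and the fingers below 0.1 N and linear speed of thermometer below 0.03 m/s and value of joint hood below 0.05 rad), for 0.2 s.
At the end, for the whole second after the job is handed in: The gripper's fingers hold the hood (at least 2 N) still, with the pointer tip within 9 mm (about 5.5 degrees) of the index tip, and the thermometer lies released on the mat (distance between pointer_tip and index_tip below 0.009 m and velocity of joint hood between -0.06 and 0.06 rad/s and contact force between the fingers and hood above 2 N and x of thermometer_grip in the frame of mat between -0.11 and 0.11 m and y of thermometer_grip in the frame of mat between -0.12 and 0.12 m and height (world z) of thermometer_grip below 0.032 m and height (world z) of thermometer_nose below 0.035 m and contact force between thermometer and mat above 0.5 N and contact force between thermometer and the fingers below 0.1 N); the arm keeps its last pose, push and grip.
It fails at once if the thermometer is dropped or thrown (faster than 0.7 m/s out of the fingers) (linear speed of thermometer above 0.7 m/s and contact force between thermometer and the fingers below 0.1 N).
It fails at once if a bystander is pushed more than 30 mm (distance of any of flask, bottle, beaker, rack, dishes, timer, jar from where it was at the start of the episode above 0.03 m).
It fails at once if a bystander is tipped (angle between any of flask, bottle, beaker, rack, dishes, timer, jar's own z axis and vertical above 0.5 rad).
It fails at once if the index clip is shifted by more than 5 mm (distance of index_tip from where it was at the start of the episode above 0.005 m).
It fails at once if the hood is swung far past the index (over 20 degrees) (z of pointer_tip in the frame of index_tip above 0.033 m).
It also fails if it takes over 67 s, if anything falls off the work surface, if the arm or the gripper's body presses on something with over 40 N, if the wrist force passes 120 N, or if a joint passes its speed limit or range.

## Working session

There is one attempt and no reset: what is moved stays moved. The work goes in short steps, Python scripts to look and compute and a tool call to move; the robot and the scene stay as the last step left them, time stands still between calls to the robot, and variables do not carry over. Pictures are saved under pics/ and viewed, and the job is handed in when it is done.

Besides the shell and the picture viewer there is one more tool, called after ">>>" as name(argument=value, ...) on one line, values as JSON. carry_out: Moves the arm, as the interface text tells. Its arguments: {"type":"object","properties":{"increments":{"type":"string"},"squeeze":{"type":"number"}},"required":["increments"]}

```bash
ls; mkdir -p pics; python3 - <<'E'
from bench import r
import cv2,numpy as np
for n in("side","top"):
    p,d=r.camera(n); cv2.imwrite(f"pics/{n}0.png",p); np.save(f"{n}0.npy",d); m=r.camera_model(n); print(n,m)
print(r.read_state(), r.pinch_z)
E
```

```text
pics
side {'K': array([[592.69097503,   0.        , 309.09267105],
       [  0.        , 592.69097503, 229.65995988],
       [  0.        ,   0.        ,   1.        ]]), 'extrinsics': array([[ 0.98179229, -0.12672061,  0.14151247,  0.25458531],
       [-0.18945133, -0.707561  ,  0.6807831 , -1.19833462],
       [ 0.01385945, -0.69519733, -0.71868532,  1.3249573 ],
       [ 0.        ,  0.        ,  0.        ,  1.        ]])}
top {'K': array([[453.20909573,   0.        , 313.39425627],
       [  0.        , 453.20909573, 239.34846291],
       [  0.        ,   0.        ,   1.        ]]), 'extrinsics': array([[-0.01401268, -0.9942204 ,  0.10643982,  0.41205645],
       [-0.99986507,  0.01484514,  0.00703262, -0.03563996],
       [-0.00857209, -0.10632691, -0.99429428,  1.21513533],
       [ 0.        ,  0.        ,  0.        ,  1.        ]])}
{'time': 0.1, 'joint_positions': array([ 1.09341776,  0.33279456, -0.06471375,  1.46083632,  0.02159335,
        1.34988148, -0.08848069]), 'joint_vel': array([ 7.69660938e-04,  2.13454829e-04,  3.01515807e-05, -1.91505631e-03,
        1.42581723e-03, -2.86406997e-03,  1.96621151e-03]), 'joint_torque': array([ 1.26463819e-03, -6.24541926e+01,  2.43590889e-02, -3.90720212e+01,
       -6.14323304e-02,  3.65529978e-02,  3.54165627e-05]), 'ee_pos': array([ 0.2744013 , -0.56117263,  0.22185237]), 'eef_rot': array([ 8.48324063e-01, -5.29477015e-01, -5.30518534e-04, -3.05692471e-04]), 'ft_force': array([ 0.50054273,  0.1287655 , -0.15365977]), 'torque': array([0.04281085, 0.00862417, 0.02854841]), 'width': 0.08689869296618291} 0.0187
```

View pics/side0.png

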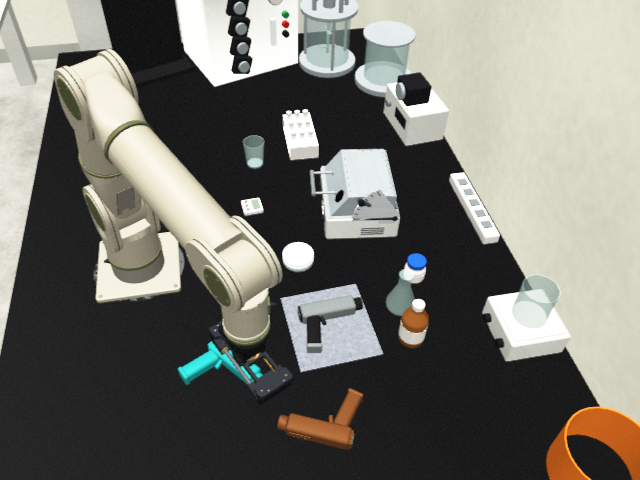

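View pics/top0.png

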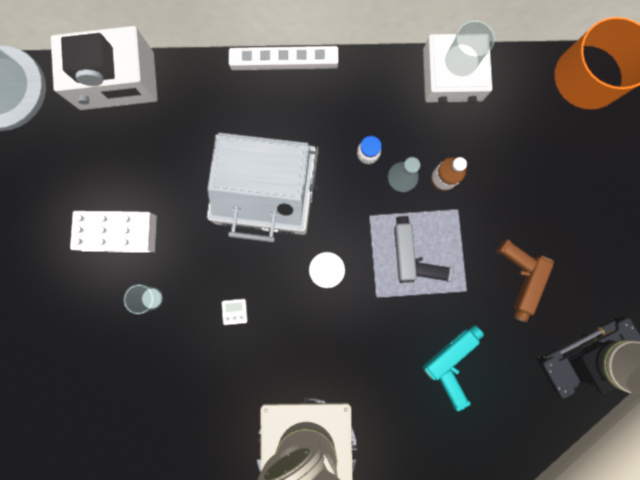

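Look-alikes: grey-and-black thermometer on the mat at side (330,310) / top (405,250). The turquoise one is at side (220,362) / top (455,355) and the brown one at side (318,430) / top (535,285). By the description I choose the grey one, and I'll check it in a crop and measure.

```bash
cat > h.py <<'E'
from bench import r
import cv2,numpy as np
from scipy.spatial.transform import Rotation as R
def cloud(n,d):
    m=r.camera_model(n);K=m["K"];E=m["extrinsics"]
    v,u=np.mgrid[0:480,0:640]
    P=np.stack([(u-K[0,2])/K[0,0]*d,(v-K[1,2])/K[1,1]*d,d],-1)
    W=P@E[:3,:3].T+E[:3,3]; W[d==0]=np.nan
    return W
def ray(n,u,v,z):
    m=r.camera_model(n);K=m["K"];E=m["extrinsics"]
    a=E[:3,:3]@np.array([(u-K[0,2])/K[0,0],(v-K[1,2])/K[1,1],1]);o=E[:3,3]
    return o+a*(z-o[2])/a[2]
def crop(p,x0,y0,x1,y1,s,f):
    cv2.imwrite(f,cv2.resize(p[y0:y1,x0:x1],None,fx=s,fy=s,interpolation=cv2.INTER_CUBIC))
E
python3 - <<'E'
from h import *
a=cv2.imread("pics/side0.png");b=cv2.imread("pics/top0.png")
A=cv2.resize(a[140:380,270:440],(0,0),fx=2.4,fy=2.4); 
B=cv2.resize(b[120:310,200:480],(0,0),fx=2.8,fy=2.8)
cv2.imwrite("pics/c1.png",A);cv2.imwrite("pics/c2.png",B)
T=cloud("top",np.load("top0.npy"));S=cloud("side",np.load("side0.npy"))
np.set_printoptions(precision=4,suppress=True)
for (u,v) in [(375,215),(455,213),(463,290),(378,294),(403,222),(405,235),(405,250),(406,270),(430,270),(286,210),(255,240),(236,208),(270,212),(220,140),(305,145),(300,220)]: print("top",u,v,T[v,u])
for (u,v) in [(340,195),(316,192),(317,172),(375,207),(330,308),(358,303)]: print("side",u,v,S[v,u])
# barrel: height mask
hm=(T[...,2]>0.03)&(T[...,0]>0.3)&(T[...,0]<.55)&(T[...,1]>-.35)&(T[...,1]<-.15)
print(hm.sum())
pts=T[hm]; print(pts[:,:2].min(0),pts[:,:2].max(0))
c=cv2.minAreaRect(pts[:,:2].astype(np.float32)*1000);print(c, np.median(pts[:,2]))
E
```

```text
top 375 215 [ 0.6065 -0.1953 -0.0032]
top 455 213 [ 0.6075 -0.41    0.0039]
top 463 290 [ 0.4009 -0.4215  0.0037]
top 378 294 [ 0.3935 -0.1965  0.0019]
top 403 222 [ 0.5803 -0.2626  0.0378]
top 405 235 [ 0.5453 -0.2656  0.043 ]
top 405 250 [ 0.5065 -0.2648  0.04  ]
top 406 270 [ 0.4545 -0.2649  0.0432]
top 430 270 [ 0.4538 -0.328   0.0379]
top 286 210 [0.599  0.0368 0.1402]
top 255 240 [ 0.5428  0.1307 -0.0005]
top 236 208 [0.6063 0.1576 0.1375]
top 270 212 [0.595  0.0755 0.1386]
top 220 140 [0.7627 0.1892 0.1766]
top 305 145 [ 0.7482 -0.0116  0.1734]
top 300 220 [0.5781 0.0043 0.1146]
side 340 195 [0.6012 0.0354 0.1518]
side 316 192 [0.5383 0.0768 0.1365]
side 317 172 [0.5585 0.1618 0.14  ]
side 375 207 [ 0.6895 -0.0293  0.1495]
side 330 308 [ 0.5081 -0.2749  0.0365]
side 358 303 [ 0.5854 -0.2747  0.04  ]
1129
[ 0.4214 -0.3497] [ 0.5491 -0.2433]
((487.697998046875, -296.9927673339844), (128.1731414794922, 102.36793518066406), 2.9453816413879395) 0.03866478797882
```

View pics/c1.png

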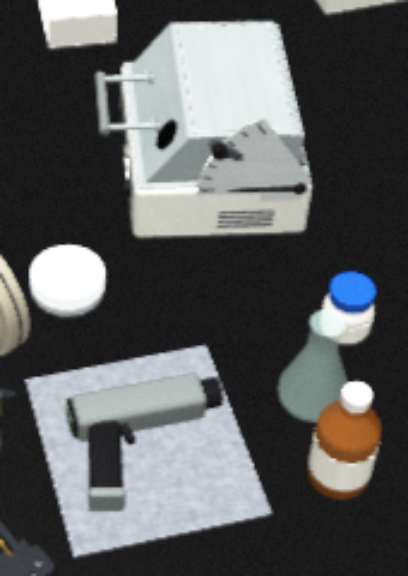

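View pics/c2.png

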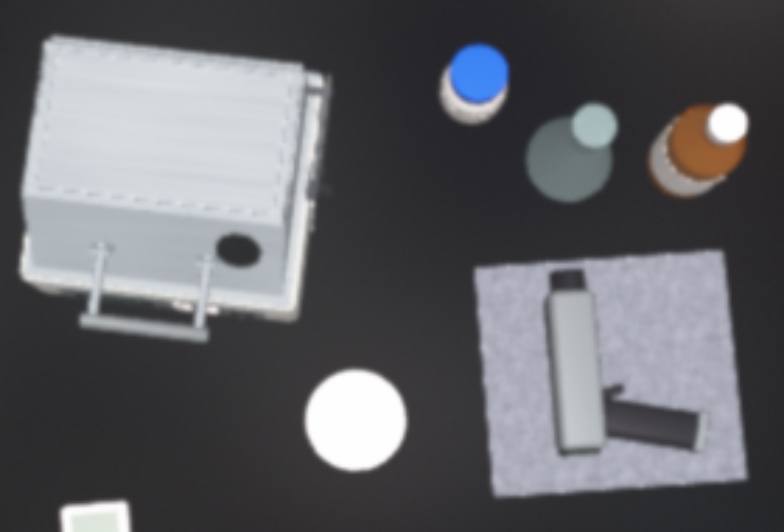

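The crops confirm the grey-barrelled thermometer. Its nose is at top crop (567,280), and the handle leaves to the right (-y). The spot is at (239,250) and the bar ends at (83,320) and (207,335).

```bash
python3 - <<'E'
from h import *
np.set_printoptions(precision=4,suppress=True)
f=lambda u,v,z:ray("top",200+u/2.8-.3,120+v/2.8-.3,z)
g=lambda u,v,z:ray("side",270+u/2.4-.3,140+v/2.4-.3,z)
print("barrel FL,FR,RL,RR",*[f(*q,.041) for q in[(550,293),(592,291),(560,452),(604,450)]])
print("nose tip",f(567,270,.025)); print("side nose tip",g(219,388,.025))
print("mat",*[f(*q,.003) for q in[(475,268),(723,250),(747,478),(495,496)]])
print("handle",f(83,320,.136),f(207,336,.136))
print("handle side",g(101,75,.136),g(104,130,.136))
# spot by two-view
b=cv2.imread("pics/top0.png");a=cv2.imread("pics/side0.png")
def blob(im,x0,y0,x1,y1,t):
    m=(im[y0:y1,x0:x1].max(2)<t).astype(np.uint8)
    n,l,s,c=cv2.connectedComponentsWithStats(m)
    i=1+np.argmax(s[1:,4]);return c[i]+[x0,y0],s[i,4]
st,_=blob(b,274,200,297,220,90);ss,_=blob(a,333,187,346,203,80);print(st,ss,_)
def tri(uv):
    Ps=[]
    for n in("top","side"):
        m=r.camera_model(n);Ps.append(m["K"]@np.linalg.inv(m["extrinsics"])[:3])
    X=cv2.triangulatePoints(Ps[0],Ps[1],*[np.array(q,float).reshape(2,1) for q in uv]);return (X[:3]/X[3]).ravel()
print("spot tri",tri((st,ss)))
# hood slope plane
T=cloud("top",np.load("top0.npy"))
m=np.zeros((480,640),np.uint8);cv2.fillPoly(m,[np.array([[214,196],[298,202],[294,222],[216,214]])],1)
P=T[(m>0)&(T[...,2]>.115)&(T[...,2]<.172)];P=P[~np.isnan(P).any(1)]
c=P.mean(0);w=np.linalg.svd(P-c)[2][2];print("plane",c,w,len(P))
# hood ridge top corners (z=.174): crop (45,38),(303,65)
print("hood top back",f(47,38,.174),f(303,65,.174)," front edge",f(27,190,.17),f(284,215,.17))
print("box bottom-front corner",f(22,282,.1),f(298,318,.1))
# handle tri
for q,p in(((83,320),(101,75)),((207,336),(104,130))):
    print("handle tri",tri(((200+q[0]/2.8,120+q[1]/2.8),(270+p[0]/2.4,140+p[1]/2.4))))
crop(a,300,150,410,245,7,"pics/c3.png")
E
```

```text
barrel FL,FR,RL,RR [ 0.5739 -0.2439  0.041 ] [ 0.5752 -0.283   0.041 ] [ 0.4262 -0.2481  0.041 ] [ 0.4275 -0.2886  0.041 ]
nose tip [ 0.5978 -0.2635  0.025 ]
side nose tip [ 0.5985 -0.26    0.025 ]
mat [ 0.6046 -0.1792  0.003 ] [ 0.6185 -0.4187  0.003 ] [ 0.3997 -0.4309  0.003 ] [ 0.3861 -0.1921  0.003 ]
handle [0.5435 0.1737 0.136 ] [0.5282 0.0673 0.136 ]
handle side [0.5447 0.1741 0.136 ] [0.5282 0.0708 0.136 ]
[284.6562 209.0078] [338.8475 195.7966] 59
spot tri [0.5997 0.0398 0.145 ]
plane [0.6073 0.1066 0.14  ] [ 0.7867 -0.1129 -0.6069] 1401
hood top back [0.7802 0.1982 0.174 ] [ 0.753  -0.0185  0.174 ]  front edge [0.6501 0.2148 0.17  ] [ 0.6254 -0.0009  0.17  ]
box bottom-front corner [0.5828 0.2352 0.1   ] [ 0.5468 -0.01    0.1   ]
handle tri [0.5444 0.1728 0.1358]
handle tri [0.5277 0.0662 0.139 ]
```

View pics/c3.png

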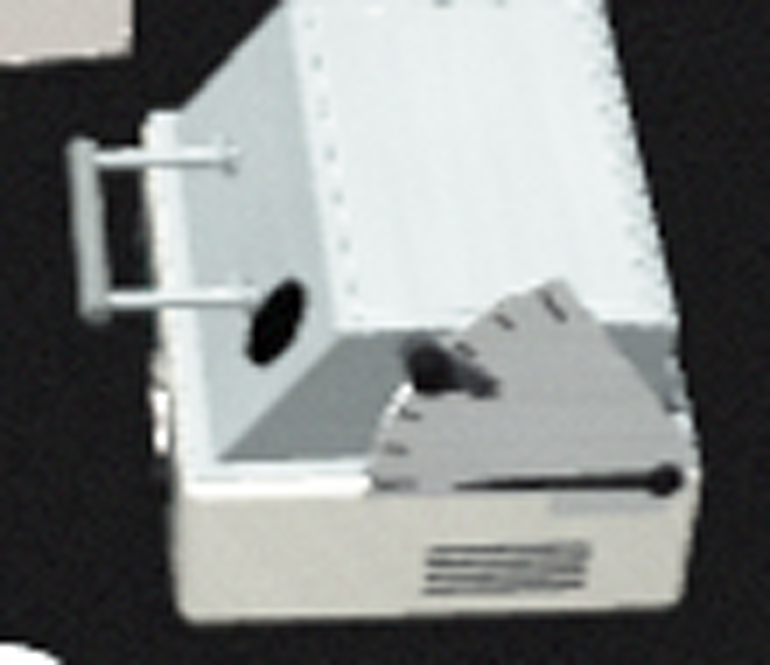

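Side crop: the clip's inner tip is at about (495,385), the hinge hub at (665,480), and the pointer lies level with its tip near (455,487). The spot is at (275,322). Next I work out the index angle and the first approach.

```bash
cat >> h.py <<'E'
np.set_printoptions(precision=4,suppress=True)
psi=np.radians(-8.0)
hx=np.array([np.cos(psi),np.sin(psi),0]);hy=np.array([-np.sin(psi),np.cos(psi),0]);hz=np.array([0,0,1.])
HM=np.array([.536,.1205,.137]); HINGE=HM+.233*hx-.030*hz; SPOT=np.array([.5995,.0398,.1445])
def frame(z,x):
    z=np.array(z,float);z/=np.linalg.norm(z);x=np.array(x,float);x-=z*(x@z);x/=np.linalg.norm(x)
    return np.stack([x,np.cross(z,x),z],1)
def inc(p,Rm,p0=None,R0=None):
    s=r.read_state()
    p0=s["ee_pos"];R0=R.from_quat(s["eef_rot"])
    print("turn",np.degrees((R0.inv()*R.from_matrix(Rm)).as_rotvec()).round(2),"shift",R0.inv().apply(np.array(p)-p0).round(4), "t",round(s["time"],2),"w",round(s["width"],4),"F",s["ft_force"].round(1))
E
python3 - <<'E'
from h import *
print("hinge",HINGE)
def onplane(n,u,v,yl):
    m=r.camera_model(n);K=m["K"];E=m["extrinsics"]
    a=E[:3,:3]@np.array([(u-K[0,2])/K[0,0],(v-K[1,2])/K[1,1],1]);o=E[:3,3]
    P=o+a*(((HINGE+yl*hy)-o)@hy)/(a@hy);q=P-HINGE; return q@hx,q@hz
for yl in(-.120,-.13,-.14):
    for nm,c in dict(hub=(665,480),ptr=(455,487),tip=(495,385),clipout=(412,362)).items():
        a,b=onplane("side",300+c[0]/7-.4,150+c[1]/7-.4,yl);print(yl,nm,round(a,4),round(b,4),"ang",round(np.arctan2(b,-a),3),"rad",round(np.hypot(a,b),4))
th=np.radians(2);x=[np.sin(th),-np.cos(th),0]
inc([.517,-.2655,.10],frame([0,0,-1],x))
E
```

```text
hinge [0.7667 0.0881 0.107 ]
-0.12 hub 0.0042 -0.0121 ang -1.904 rad 0.0128
-0.12 ptr -0.0848 -0.013 ang -0.152 rad 0.0858
-0.12 tip -0.0731 0.0458 ang 0.56 rad 0.0862
-0.12 clipout -0.1084 0.0599 ang 0.505 rad 0.1238
-0.13 hub 0.0015 -0.002 ang -2.194 rad 0.0025
-0.13 ptr -0.0868 -0.0029 ang -0.034 rad 0.0868
-0.13 tip -0.0751 0.0554 ang 0.635 rad 0.0933
-0.13 clipout -0.1102 0.0694 ang 0.562 rad 0.1302
-0.14 hub -0.0012 0.008 ang 1.416 rad 0.0081
-0.14 ptr -0.0888 0.0071 ang 0.08 rad 0.089
-0.14 tip -0.0772 0.0649 ang 0.699 rad 0.1009
-0.14 clipout -0.112 0.0788 ang 0.614 rad 0.1369
turn [ 0.02  0.07 24.06] shift [-0.1589 -0.3478  0.122 ] t 0.1 w 0.0869 F [ 0.5  0.1 -0.2]
```

>>> carry_out(increments="0 0 5 -0.020 -0.045 0.010 0.087;0 0 10 -0.040 -0.090 0.020 0.087;0 0 15 -0.060 -0.135 0.030 0.087;0 0 20 -0.080 -0.180 0.045 0.087;0 0 24 -0.100 -0.225 0.060 0.087")

```text
time: 0.72
ee_pos: [0.4332, -0.371, 0.1613]
eef_rot: [0.719, -0.695, -0.001, -0.0]
ft_force: [1.1, -0.3, -0.4]
width: 0.0871
```

```bash
python3 - <<'E'
from h import *
th=np.radians(2);x=[np.sin(th),-np.cos(th),0]
inc([.517,-.2655,.06],frame([0,0,-1],x))
E
```

```text
turn [ 0.05  0.07 -0.1 ] shift [-0.1026 -0.0873  0.1014] t 0.72 w 0.0871 F [ 1.1 -0.3 -0.4]
```

>>> carry_out(increments="0 0 0 -0.033 -0.028 0.030 0.087;0 0 0 -0.070 -0.060 0.060 0.087;0 0 0 -0.1025 -0.087 0.090 0.087;0 0 0 -0.1025 -0.087 0.102 0.087;0 0 0 -0.1025 -0.087 0.102 0.087")

```text
time: 1.35
ee_pos: [0.5156, -0.2659, 0.0583]
eef_rot: [0.719, -0.695, -0.002, 0.0]
ft_force: [-0.5, -0.3, 0.1]
width: 0.0869
```

```bash
python3 - <<'E'
from h import *
th=np.radians(2);x=[np.sin(th),-np.cos(th),0]
inc([.517,-.2655,.008],frame([0,0,-1],x))
for n in("side","top"):
    p,d=r.camera(n);cv2.imwrite(f"pics/{n}1.png",p)
    if n=="side":crop(p,250,220,410,380,3.5,"pics/s1c.png")
    else:crop(p,350,180,490,310,4,"pics/t1c.png")
E
```

```text
turn [ 0.18  0.11 -0.11] shift [-0.0002 -0.0016  0.0503] t 1.35 w 0.0869 F [-0.5 -0.3  0.1]
```

View pics/s1c.png

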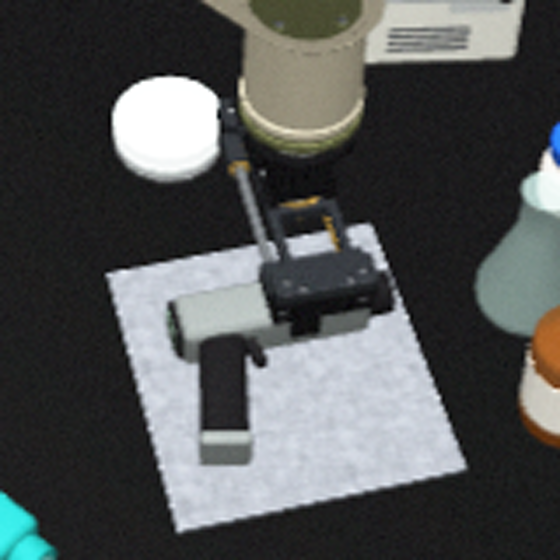

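View pics/t1c.png

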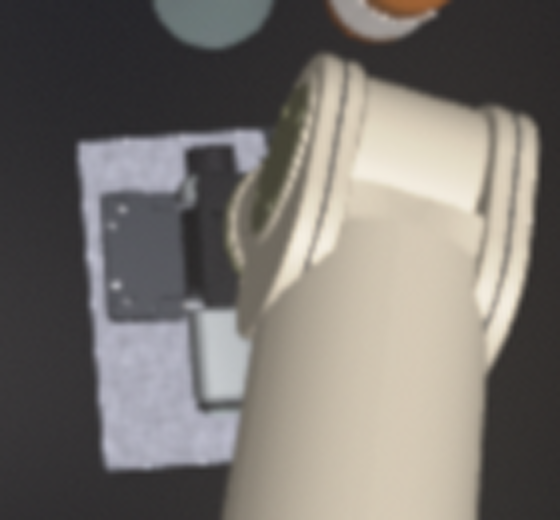

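The fingers straddle the barrel ahead of the trigger (side crop (320,285)). I descend and close.

>>> carry_out(increments="0 0 0 0 -0.0015 0.020 0.087;0 0 0 0 -0.0015 0.038 0.087;0 0 0 0 -0.0015 0.049 0.087;0 0 0 0 -0.0015 0.0495 0.087;0 0 0 0 -0.0015 0.0495 0.060", squeeze=25)

```text
time: 2.08
ee_pos: [0.518, -0.2671, 0.0108]
eef_rot: [0.718, -0.696, -0.0, -0.0]
ft_force: [0.3, -0.2, 0.6]
width: 0.083
```

>>> carry_out(increments="0 0 0 0 0 0 0.030;0 0 0 0 0 0 0.030;0 0 0 0 0 0 0.030;0 0 0 0 0 0 0.030;0 0 0 0 0 0 0.030", squeeze=25)

```text
time: 2.7
ee_pos: [0.518, -0.2671, 0.0108]
eef_rot: [0.718, -0.696, -0.0, -0.0]
ft_force: [0.6, 0.0, 1.5]
width: 0.0439
```

>>> carry_out(increments="0 0 0 0 0 -0.015 0.030;0 0 0 0 0 -0.040 0.030;0 0 0 0 0 -0.070 0.030;0 0 0 0 0 -0.100 0.030;0 0 0 0 0 -0.125 0.030")

```text
time: 3.32
ee_pos: [0.5181, -0.2672, 0.138]
eef_rot: [0.718, -0.696, 0.0, -0.0]
ft_force: [0.8, -0.2, -2.8]
width: 0.0438
```

```bash
python3 - <<'E'
from h import *
th=np.radians(20);x=[np.sin(th),-np.cos(th),0]
g=SPOT-.175*np.array([np.cos(th),np.sin(th),0]); 
inc(g+[0,0,-.011],frame([0,0,-1],x))
p,d=r.camera("side");cv2.imwrite("pics/side2.png",p);crop(p,230,120,450,340,2.7,"pics/s2c.png")
E
```

```text
turn [ -0.05  -0.02 -18.2 ] shift [-0.2496  0.0753  0.0043] t 3.33 w 0.0438 F [ 0.8 -0.2 -2.8]
```

View pics/s2c.png

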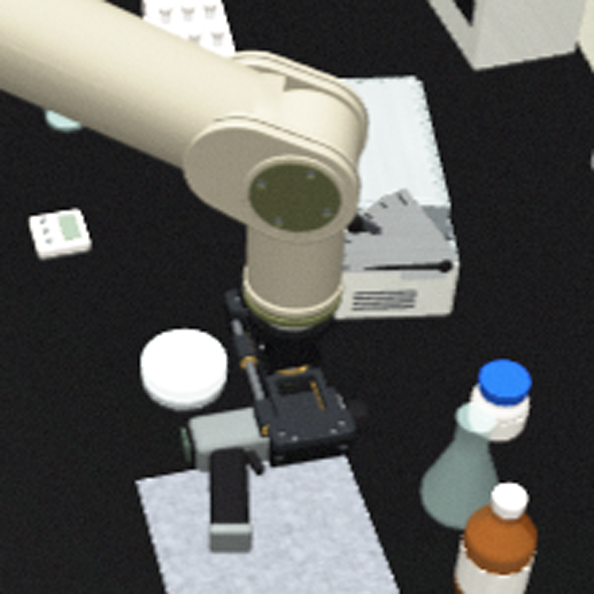

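The thermometer is held level with its weight on the gripper, and the scene is undisturbed. I swing over to the spot.

>>> carry_out(increments="0 0 0 -0.025 0.018 0 0.030;0 0 -3 -0.060 0.036 0 0.030;0 0 -6 -0.095 0.054 0 0.030;0 0 -10 -0.130 0.075 0.002 0.030;0 0 -13 -0.165 0.075 0.004 0.030")

```text
time: 4.0
ee_pos: [0.4383, -0.1044, 0.1366]
eef_rot: [0.793, -0.61, 0.003, -0.0]
ft_force: [1.4, -0.3, -2.2]
width: 0.0434
```

```bash
python3 - <<'E'
from h import *
th=np.radians(20);x=[np.sin(th),-np.cos(th),0]
g=SPOT-.175*np.array([np.cos(th),np.sin(th),0]); 
inc(g+[0,0,-.011],frame([0,0,-1],x))
E
```

```text
turn [-0.2  -0.24 -5.15] shift [-0.0824 -0.0185  0.0029] t 4.0 w 0.0434 F [ 1.4 -0.3 -2.2]
```

>>> carry_out(increments="0 0 -2 -0.025 -0.005 0.001 0.030;0 0 -4 -0.050 -0.012 0.002 0.030;0 0 -5.1 -0.070 -0.0185 0.002 0.030;0 0 -5.1 -0.0825 -0.0185 0.002 0.030;0 0 -5.1 -0.0825 -0.0185 0.002 0.030")

```text
time: 4.62
ee_pos: [0.435, -0.0194, 0.1343]
eef_rot: [0.819, -0.574, 0.003, -0.0]
ft_force: [-0.7, 0.0, -2.9]
width: 0.0438
```

```bash
python3 - <<'E'
from h import *
th=np.radians(20);x=[np.sin(th),-np.cos(th),0]
g=SPOT-.175*np.array([np.cos(th),np.sin(th),0]); 
inc(g+[0,0,-.011],frame([0,0,-1],x))
for n in("side","top"):
    p,d=r.camera(n);cv2.imwrite(f"pics/{n}3.png",p);np.save(n+"3.npy",d)
    if n=="side":crop(p,250,120,410,280,3.5,"pics/s3c.png")
    else:crop(p,210,150,370,310,3.5,"pics/t3c.png")
E
```

```text
turn [-0.18 -0.25 -0.01] shift [0.0006 0.0002 0.0008] t 4.62 w 0.0438 F [-0.7  0.  -2.9]
```

View pics/s3c.png

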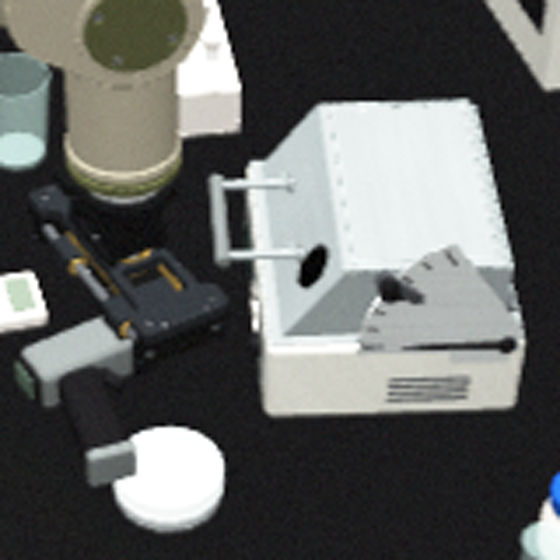

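View pics/t3c.png

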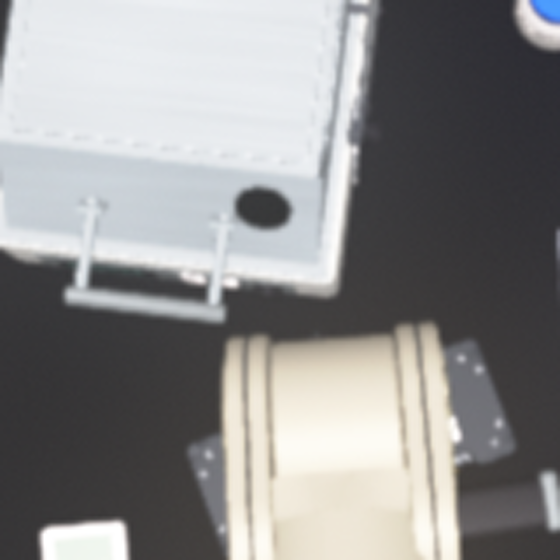

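```bash
python3 - <<'E'
from h import *
S=cloud("side",np.load("side3.npy"))
a=cv2.imread("pics/side3.png")
m=np.zeros((480,640),np.uint8)
cv2.fillPoly(m,[(np.array([[28,350],[100,322],[128,348],[48,374]])/3.5+[250,120]).astype(int)],1)
P=S[m>0];P=P[(P[:,2]>.145)&(P[:,2]<.185)];c=P.mean(0);w=np.linalg.svd(P-c)[2][2];w*=np.sign(w[2]);print(len(P),c,w,P[:,2].std())
b=cv2.imread("pics/top3.png")
def blob(im,x0,y0,x1,y1,t):
    mm=(im[y0:y1,x0:x1].max(2)<t).astype(np.uint8)
    n,l,s,c=cv2.connectedComponentsWithStats(mm);i=1+np.argmax(s[1:,4]);return c[i]+[x0,y0],s[i]
print(blob(b,274,200,297,220,90),blob(a,330,186,348,205,80))
E
```

```text
219 [ 0.389  -0.0414  0.1648] [0.0046 0.0637 0.998 ] 0.002764456756202174
(array([284.5983, 209.1026]), array([  4,   4,  14,  11, 117], dtype=int32)) (array([338.8475, 195.7966]), array([ 5,  4,  8, 12, 59], dtype=int32))
```

The measured barrel top is level to about 1.5°, and the axis height of 0.146 matches the spot at 0.1445. I hold steady for over 2 s.

>>> carry_out(increments="0 0 0 0 0 0 0.030;0 0 0 0 0 0 0.030;0 0 0 0 0 0 0.030;0 0 0 0 0 0 0.030;0 0 0 0 0 0 0.030")

```text
time: 5.35
ee_pos: [0.4351, -0.0207, 0.1343]
eef_rot: [0.819, -0.574, 0.003, 0.0]
ft_force: [-1.0, 0.3, -1.1]
width: 0.0437
```

>>> carry_out(increments="0 0 0 0 0 0 0.030;0 0 0 0 0 0 0.030;0 0 0 0 0 0 0.030;0 0 0 0 0 0 0.030;0 0 0 0 0 0 0.030")

```text
time: 5.98
ee_pos: [0.4351, -0.0207, 0.1343]
eef_rot: [0.819, -0.574, 0.003, 0.0]
ft_force: [0.2, 0.1, -1.9]
width: 0.0437
```

>>> carry_out(increments="0 0 0 0 0 0 0.030;0 0 0 0 0 0 0.030;0 0 0 0 0 0 0.030;0 0 0 0 0 0 0.030;0 0 0 0 0 0 0.030")

```text
time: 6.6
ee_pos: [0.4351, -0.0207, 0.1343]
eef_rot: [0.819, -0.574, 0.003, 0.0]
ft_force: [-0.2, 0.0, -2.6]
width: 0.0437
```

>>> carry_out(increments="0 0 0 0 0 0 0.030;0 0 0 0 0 0 0.030;0 0 0 0 0 0 0.030;0 0 0 0 0 0 0.030;0 0 0 0 0 0 0.030")

```text
time: 7.22
ee_pos: [0.4351, -0.0207, 0.1343]
eef_rot: [0.819, -0.574, 0.003, 0.0]
ft_force: [-0.5, 0.7, -3.1]
width: 0.0436
```

```bash
python3 - <<'E'
from h import *
th=np.radians(2);x=[np.sin(th),-np.cos(th),0]
inc([.510,-.267,.1335],frame([0,0,-1],x))
E
```

```text
turn [-0.23 -0.23 17.89] shift [0.2571 0.0133 0.002 ] t 7.22 w 0.0436 F [-0.5  0.7 -3.1]
```

>>> carry_out(increments="0 0 0 0.030 0.010 0 0.030;0 0 3 0.065 0.010 0 0.030;0 0 7 0.100 0.012 0 0.030;0 0 11 0.140 0.013 0 0.030;0 0 15 0.180 0.013 0 0.030")

```text
time: 7.85
ee_pos: [0.4848, -0.1971, 0.135]
eef_rot: [0.735, -0.678, 0.003, -0.0]
ft_force: [0.3, 0.5, -1.4]
width: 0.0436
```

```bash
python3 - <<'E'
from h import *
th=np.radians(2);x=[np.sin(th),-np.cos(th),0]
inc([.510,-.267,.011],frame([0,0,-1],x))
E
```

```text
turn [-0.26 -0.23  2.56] shift [ 0.0712 -0.019   0.1243] t 7.85 w 0.0436 F [ 0.3  0.5 -1.4]
```

>>> carry_out(increments="-0.2 -0.2 1.5 0.025 -0.006 0.005 0.030;-0.2 -0.2 2.5 0.050 -0.013 0.025 0.030;-0.2 -0.2 2.5 0.071 -0.019 0.045 0.030;-0.2 -0.2 2.5 0.071 -0.019 0.065 0.030;-0.2 -0.2 2.5 0.071 -0.019 0.085 0.030")

```text
time: 8.48
ee_pos: [0.5098, -0.2685, 0.049]
eef_rot: [0.718, -0.696, 0.0, 0.0]
ft_force: [0.5, -1.4, -1.9]
width: 0.0439
```

```bash
python3 - <<'E'
from h import *
th=np.radians(2);x=[np.sin(th),-np.cos(th),0]
inc([.510,-.267,.011],frame([0,0,-1],x))
E
```

```text
turn [-0.02 -0.04 -0.17] shift [-0.0015 -0.0003  0.038 ] t 8.47 w 0.0439 F [ 0.5 -1.4 -1.9]
```

>>> carry_out(increments="0 0 0 0 0 0.012 0.030;0 0 0 0 0 0.022 0.030;0 0 0 0 0 0.030 0.030;0 0 0 0 0 0.035 0.030;0 0 0 0 0 0.038 0.030")

```text
time: 9.1
ee_pos: [0.5099, -0.2686, 0.011]
eef_rot: [0.718, -0.696, 0.001, 0.0]
ft_force: [-0.0, -0.4, -1.1]
width: 0.0434
```

>>> carry_out(increments="0 0 0 0 0 0.001 0.030;0 0 0 0 0 0.001 0.030;0 0 0 0 0 0.001 0.030;0 0 0 0 0 0.001 0.030;0 0 0 0 0 0.001 0.046")

```text
time: 9.72
ee_pos: [0.5104, -0.2688, 0.0106]
eef_rot: [0.718, -0.696, 0.001, -0.0]
ft_force: [-1.4, -1.0, 0.6]
width: 0.0453
```

Force has gone to the mat. I open fully, then retreat straight up.

>>> carry_out(increments="0 0 0 0 0 0 0.055;0 0 0 0 0 0 0.070;0 0 0 0 0 0 0.087;0 0 0 0 0 0 0.087;0 0 0 0 0 0 0.087")

```text
time: 10.35
ee_pos: [0.5104, -0.2688, 0.0105]
eef_rot: [0.718, -0.696, 0.001, -0.0]
ft_force: [0.5, 0.2, 0.9]
width: 0.0838
```

>>> carry_out(increments="0 0 0 0 0 -0.015 0.087;0 0 0 0 0 -0.045 0.087;0 0 0 0 0 -0.090 0.087;0 0 0 0 0 -0.140 0.087;0 0 0 0 0 -0.190 0.087")

```text
time: 10.98
ee_pos: [0.51, -0.2683, 0.2034]
eef_rot: [0.718, -0.696, 0.002, -0.0]
ft_force: [0.7, -1.0, 0.2]
width: 0.0866
```

```bash
python3 - <<'E'
from h import *
p,d=r.camera("side");cv2.imwrite("pics/side4.png",p);crop(p,230,120,430,380,2.2,"pics/s4c.png")
S=cloud("side",d);print(S[308,320],S[305,330])
# pre-grasp on bar: tool 45deg down in heater frame, jaws in vertical plane
for a in(45,):
    a=np.radians(a);z=np.cos(a)*hx-np.sin(a)*hz; x=np.sin(a)*hx+np.cos(a)*hz
    for sg in(1,-1):
        for back in (.12,0):
            inc(HM+z*(.0187-back),frame(z,sg*x))
E
```

```text
[ 0.4802 -0.276   0.0448] [ 0.5093 -0.2686  0.0413]
turn [ 31.08  36.53 -75.75] shift [-0.4012  0.0346 -0.0008] t 11.03 w 0.0868 F [ 1.8 -0.5  6.5]
turn [ 31.08  36.53 -75.75] shift [-0.3873 -0.048   0.0851] t 11.03 w 0.0868 F [ 1.8 -0.5  6.5]
turn [ 38.23 -32.52  94.37] shift [-0.4012  0.0346 -0.0008] t 11.03 w 0.0868 F [ 1.8 -0.5  6.5]
turn [ 38.23 -32.52  94.37] shift [-0.3873 -0.048   0.0851] t 11.03 w 0.0868 F [ 1.8 -0.5  6.5]
```

View pics/s4c.png

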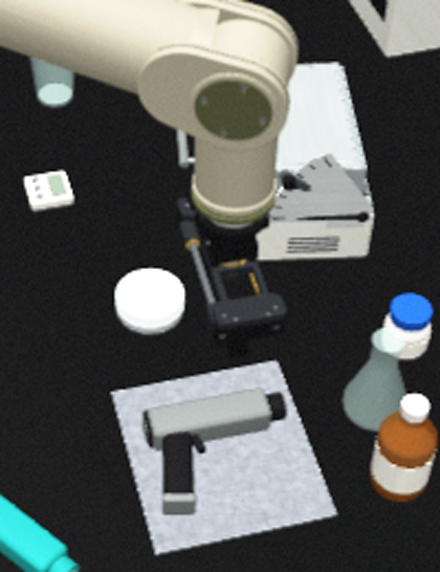

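The thermometer lies back on the mat, released (side crop (210,420)), with the hood still shut. I swing to the front of the bar handle with the tool pitched 45° forward.

>>> carry_out(increments="3.1 3.65 -7.6 -0.035 0.015 -0.010 0.087;6.2 7.3 -15.1 -0.075 0.030 -0.020 0.087;9.3 11 -22.7 -0.120 0.045 -0.030 0.087;12.4 14.6 -30.3 -0.165 0.055 -0.035 0.087;15.5 18.2 -37.9 -0.210 0.060 -0.035 0.087")

```text
time: 11.65
ee_pos: [0.4452, -0.0597, 0.2454]
eef_rot: [0.888, -0.409, 0.212, 0.013]
ft_force: [0.3, 2.0, 0.1]
width: 0.0873
```

```bash
cat >> h.py <<'E'
def bar(adeg,back,th=0,dz=0):
    a=np.radians(adeg);z=np.cos(a)*hx-np.sin(a)*hz; x=np.sin(a)*hx+np.cos(a)*hz
    ph=np.arctan2(.030,.233)+th;RR=np.hypot(.03,.233)
    B=HINGE+RR*(-np.cos(ph)*hx+np.sin(ph)*hz)
    inc(B+z*(.0187-back),frame(z,x))
E
python3 - <<'E'
from h import *
bar(45,.12);print(r.read_state()["joint_positions"],r.read_state()["ee_pos"])
E
```

```text
turn [ 15.4   18.06 -37.6 ] shift [-0.1397 -0.1356  0.0032] t 11.65 w 0.0873 F [0.3 2.  0.1]
[ 0.4334 -0.379  -0.4674  2.1494  0.0542  0.9615 -0.9224] [ 0.4452 -0.0597  0.2454]
```

```bash
python3 - <<'E'
from h import *
bar(45,.07);bar(55,.07)
E
```

```text
turn [ 15.4   18.06 -37.6 ] shift [-0.1296 -0.1527  0.0491] t 11.65 w 0.0873 F [0.3 2.  0.1]
turn [ 12.03   8.48 -38.67] shift [-0.1228 -0.1579  0.0465] t 11.65 w 0.0873 F [0.3 2.  0.1]
```

>>> carry_out(increments="3.2 3.8 -7.8 -0.030 -0.034 0.005 0.087;6.4 7.5 -15.6 -0.060 -0.068 0.012 0.087;9.6 11.3 -23.5 -0.090 -0.105 0.022 0.087;12.6 14.8 -30.8 -0.115 -0.135 0.035 0.087;15.4 18 -37.6 -0.129 -0.152 0.048 0.087")

```text
time: 12.28
ee_pos: [0.4997, 0.1278, 0.1748]
eef_rot: [0.921, -0.061, 0.383, 0.026]
ft_force: [1.0, -0.8, 0.1]
width: 0.0869
```

```bash
python3 - <<'E'
from h import *
bar(45,.07);bar(45,0);print(r.read_state()["joint_positions"],r.read_state()["ee_pos"])
for n in("side","top"):
    p,d=r.camera(n);cv2.imwrite(f"pics/{n}5.png",p)
    if n=="side":crop(p,250,100,420,260,3.5,"pics/s5c.png")
    else:crop(p,200,140,360,300,3.5,"pics/t5c.png")
E
```

```text
turn [-0.24 -0.13  0.37] shift [-0.0006  0.0021  0.0016] t 12.28 w 0.0869 F [ 1.  -0.8  0.1]
turn [-0.24 -0.13  0.37] shift [-0.0008  0.0024  0.0716] t 12.28 w 0.0869 F [ 1.  -0.8  0.1]
[ 0.4802 -0.371  -1.0236  2.3642  0.4919  0.4067 -1.1419] [0.4997 0.1278 0.1748]
```

View pics/s5c.png

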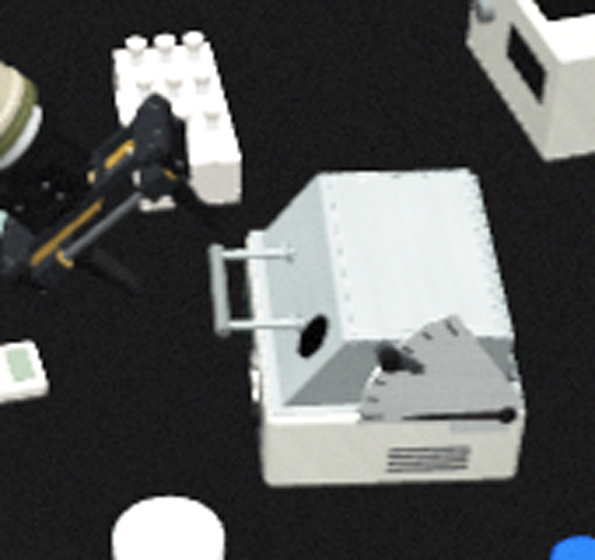

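View pics/t5c.png

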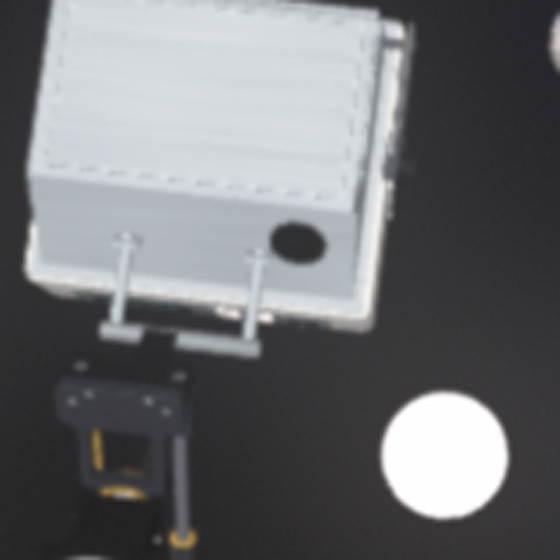

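View pics/side5.png

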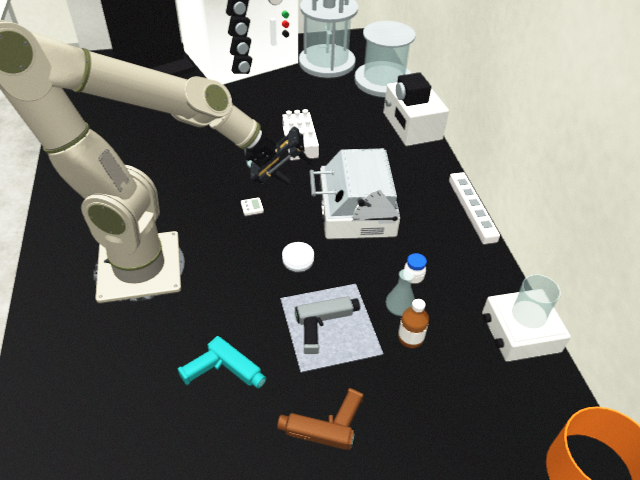

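The gripper faces the bar with clear space around it, and the elbow is high over the left. I advance onto the bar.

>>> carry_out(increments="0 0 0.2 0 0.001 0.015 0.070;0 0 0.3 0 0.002 0.033 0.065;0 0 0.3 -0.001 0.0025 0.052 0.065;0 0 0.3 -0.001 0.0025 0.068 0.065;0 0 0.3 -0.001 0.0025 0.072 0.065", squeeze=40)

```text
time: 13.0
ee_pos: [0.5497, 0.112, 0.123]
eef_rot: [0.921, -0.068, 0.383, 0.029]
ft_force: [-1.0, 0.3, -1.6]
width: 0.0655
```

```bash
python3 - <<'E'
from h import *
bar(45,0);print(r.read_state()["joint_positions"],r.read_state()["ee_pos"])
for n in("side","top"):
    p,d=r.camera(n);cv2.imwrite(f"pics/{n}6.png",p)
    if n=="side":crop(p,270,120,420,250,4,"pics/s6c.png")
    else:crop(p,200,140,330,270,4,"pics/t6c.png")
E
```

```text
turn [ 0.45 -0.16 -0.32] shift [-0.0006 -0.0065 -0.0017] t 13.0 w 0.0655 F [-1.   0.3 -1.6]
[ 0.9192  0.0189 -1.4606  2.3226  1.2903  0.5058 -1.7663] [0.5497 0.112  0.123 ]
```

View pics/s6c.png

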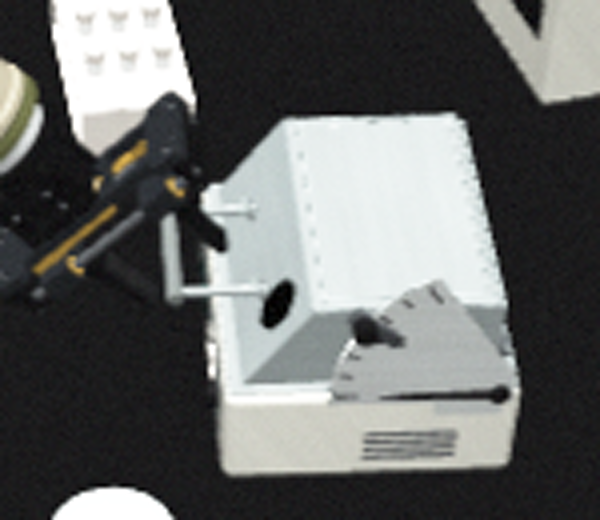

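View pics/t6c.png

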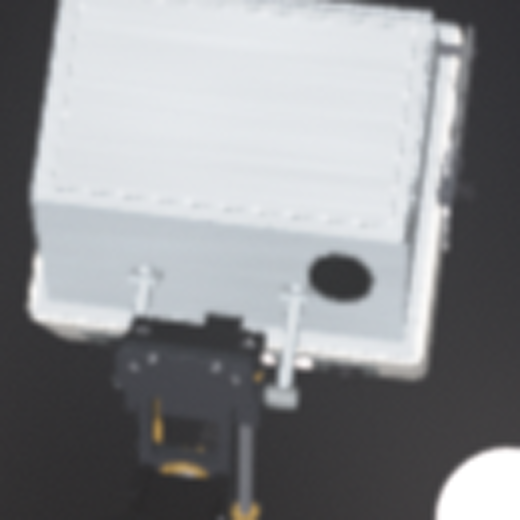

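j3 reads -1.46 against a limit of -1.47, so this arm posture is poor even though the bar is between the fingers. Before gripping I'll fit the arm kinematics from the recorded states to see which posture is better.

```bash
cat > kin.py <<'E'
from h import *
import itertools
def Rx(s,ax,a):return R.from_rotvec(np.array(ax)*s*a)
s=r.read_state()
D=[([ 1.09341776,0.33279456,-0.06471375,1.46083632,0.02159335,1.34988148,-0.08848069],[0.2744013,-0.56117263,0.22185237],[8.48324063e-01,-5.29477015e-01,-5.30518534e-04,-3.05692471e-04]),
([0.4334,-0.379,-0.4674,2.1494,0.0542,0.9615,-0.9224],[0.4452,-0.0597,0.2454],[0.888,-0.409,0.212,0.013]),
([0.4802,-0.371,-1.0236,2.3642,0.4919,0.4067,-1.1419],[0.4997,0.1278,0.1748],[0.921,-0.061,0.383,0.026]),
([0.9192,0.0189,-1.4606,2.3226,1.2903,0.5058,-1.7663],[0.5497,0.112,0.123],[0.921,-0.068,0.383,0.029])]
AX=[[0,0,1],[0,1,0],[0,0,1],[0,1,0],[0,0,1],[0,1,0],[0,0,1]]
best=[]
for sg in itertools.product([1,-1],repeat=7):
    Ms=[];
    for q,p,o in D:
        M=R.identity()
        for i in range(7):M=M*Rx(sg[i],AX[i],q[i])
        Ms.append(M.inv()*R.from_quat(o))
    sp=max((Ms[0].inv()*m).magnitude() for m in Ms)
    best.append((sp,sg,Ms[0].as_rotvec()))
best.sort(key=lambda b:b[0])
E
python3 - <<'E'
from kin import *
for b in best[:4]:print(b)
E
```

```text
(0.0011321374956316113, (-1, 1, -1, 1, -1, 1, -1), array([-0.    ,  0.    , -3.1416]))
(0.9415509596444399, (-1, 1, -1, -1, -1, -1, -1), array([ 1.0224, -0.023 , -2.9705]))
(1.045583458780495, (-1, 1, 1, -1, -1, -1, 1), array([ 1.0062,  0.0665, -2.9353]))
(1.0638336690183838, (1, 1, -1, -1, 1, -1, 1), array([ 0.3116, -0.6044, -0.7439]))
```

```bash
cat >> kin.py <<'E'
sg=best[0][1];B0=R.from_rotvec(best[0][2])
lo=np.array([-2.6,-.5,-1.47,.16,-1.27,.06,-2.6]);hi=np.array([2.6,2.12,1.34,2.42,4.41,2.06,2.6])
def rots(q):
    M=R.identity();o=[]
    for i in range(7):M=M*Rx(sg[i],AX[i],q[i]);o.append(M)
    return o
rows=[];rhs=[]
cols=lambda o:[np.array([0,0,1.]),o[1].apply([0,0,1]),o[1].apply([1,0,0]),o[3].apply([0,0,1]),o[3].apply([1,0,0]),o[5].apply([0,0,1]),o[5].apply([1,0,0])]
for q,p,_ in D:
    rows.append(np.stack(cols(rots(q)),1));rhs.append(p)
A=np.vstack(rows);bb=np.hstack(rhs)
sol4,_,_,_=np.linalg.lstsq(A[:,[0,1,3,5]],bb,rcond=None);res4=A[:,[0,1,3,5]]@sol4-bb
sol,_,_,_=np.linalg.lstsq(A,bb,rcond=None)
L=np.zeros(7);L[[0,1,3,5]]=sol4
if abs(res4).max()>.004: L=sol
def fk(q):
    o=rots(q);return np.stack(cols(o),1)@L,o[6]*B0,o
from scipy.optimize import least_squares
def ik(p,Rm,q0):
    Rt=R.from_matrix(Rm)
    f=lambda q:np.r_[(fk(q)[0]-p)*10,(fk(q)[1].inv()*Rt).as_rotvec()*2,(q-q0)*1e-3]
    m=.05
    return least_squares(f,np.clip(q0,lo+m,hi-m),bounds=(lo+m-1e-6,hi-m+1e-6))
def barpose(adeg,back,th=0,yoff=0):
    a=np.radians(adeg);z=np.cos(a)*hx-np.sin(a)*hz; x=np.sin(a)*hx+np.cos(a)*hz
    ph=np.arctan2(.030,.233)+th;RR=np.hypot(.03,.233)
    return HINGE+RR*(-np.cos(ph)*hx+np.sin(ph)*hz)+z*(.0187-back)+yoff*hy,frame(z,x)
E
python3 - <<'E'
from kin import *
print("4:",sol4,abs(res4).max());print("7:",sol,abs(A@sol-bb).max())
def rep(adeg,back,th,q0):
    p,Rm=barpose(adeg,back,th);s=ik(p,Rm,q0);q=s.x
    e=np.linalg.norm(fk(q)[0]-p);er=(fk(q)[1].inv()*R.from_matrix(Rm)).magnitude()
    print(adeg,back,th,"err mm",round(e*1e3,1),"deg",round(np.degrees(er),1),q.round(2));return q
q0=np.array([-.2,-.2,0,2.2,0,.4,0])
for a in(30,45,60,75):
    for th in(0,.63):
        for back in ((.07,0) if th==0 else (0,)):
            rep(a,back,th,q0)
for a in(15,):rep(a,0,.63,q0)
E
```

```text
4: [0.287  0.4319 0.4705 0.374 ] 0.04342645661805533
7: [0.2972 0.4406 0.0198 0.4959 0.0334 0.3485 0.0172] 0.038128971861214334
30 0.07 0 err mm 16.7 deg 8.4 [ 0.54  0.06 -1.42  2.37  1.42  0.93 -2.11]
30 0 0 err mm 8.3 deg 3.5 [ 0.65  0.7  -1.42  2.37  2.03  1.29 -2.15]
30 0 0.63 err mm 0.0 deg 0.0 [-0.25 -0.12 -0.24  2.29  1.51  0.52 -1.88]
45 0.07 0 err mm 0.0 deg 0.0 [ 0.61 -0.45 -1.12  2.36  0.25  0.38 -0.94]
45 0 0 err mm 0.0 deg 0.0 [-0.37 -0.   -0.15  2.35  1.31  0.46 -1.78]
45 0 0.63 err mm 0.0 deg 0.0 [-0.18 -0.12 -0.22  2.1   0.69  0.57 -1.02]
60 0.07 0 err mm 0.0 deg 0.0 [-0.21 -0.15 -0.22  2.17  0.38  0.7  -0.81]
60 0 0 err mm 0.0 deg 0.0 [-0.35  0.01 -0.03  2.16  0.49  0.56 -0.89]
60 0 0.63 err mm 0.0 deg 0.0 [-0.26 -0.03 -0.05  1.9   0.3   0.82 -0.61]
75 0.07 0 err mm 0.0 deg 0.0 [-0.27  0.   -0.04  1.94  0.14  0.97 -0.51]
75 0 0 err mm 0.0 deg 0.0 [-0.31  0.12  0.02  1.97  0.14  0.82 -0.51]
75 0 0.63 err mm 0.0 deg 0.0 [-0.26  0.11  0.02  1.68  0.1   1.11 -0.41]
15 0 0.63 err mm 0.2 deg 0.1 [ 0.78  0.23 -1.42  2.37  2.12  1.   -2.37]
```

```bash
python3 - <<'E'
from kin import *
import itertools
ex={f"{i}{'xy'[k]}":(i,k) for i in range(0,7) for k in(0,1)}
def mat(names):
    out=[]
    for q,p,_ in D:
        o=rots(q);c=[np.array([0,0,1.]),o[1].apply([0,0,1]),o[3].apply([0,0,1]),o[5].apply([0,0,1])]
        for n in names:
            i,k=ex[n];c.append(o[i].apply(np.eye(3)[k]))
        out.append(np.stack(c,1))
    return np.vstack(out)
res=[]
for k in(0,1,2,3):
    for c in itertools.combinations(ex,k):
        M=mat(c);s=np.linalg.lstsq(M,bb,rcond=None)[0];res.append((abs(M@s-bb).max(),c,s))
for k in (1,2,3):
    rr=sorted([x for x in res if len(x[1])==k],key=lambda x:x[0])[:4]
    for x in rr:print(round(x[0]*1000,2),x[1],x[2])
print([fkq for fkq in []])
E
```

```text
7.05 ('2y',) [ 0.2375  0.4386  0.4884  0.3191 -0.0456]
7.05 ('3y',) [ 0.2375  0.4386  0.4884  0.3191 -0.0456]
7.55 ('1y',) [ 0.2813  0.4582  0.4909  0.387  -0.0433]
7.55 ('0y',) [ 0.2813  0.4582  0.4909  0.387  -0.0433]
0.19 ('0y', '3y') [ 0.2587  0.4487  0.4901  0.3524 -0.0221 -0.0234]
0.19 ('0y', '2y') [ 0.2587  0.4487  0.4901  0.3524 -0.0221 -0.0234]
0.19 ('1y', '3y') [ 0.2587  0.4487  0.4901  0.3524 -0.0221 -0.0234]
0.19 ('1y', '2y') [ 0.2587  0.4487  0.4901  0.3524 -0.0221 -0.0234]
0.04 ('0x', '0y', '2y') [ 0.2589  0.4489  0.4903  0.3527 -0.0003 -0.0222 -0.0234]
0.04 ('0x', '1y', '3y') [ 0.2589  0.4489  0.4903  0.3527 -0.0003 -0.0222 -0.0234]
0.04 ('0x', '0y', '3y') [ 0.2589  0.4489  0.4903  0.3527 -0.0003 -0.0222 -0.0234]
0.04 ('0x', '1y', '2y') [ 0.2589  0.4489  0.4903  0.3527 -0.0003 -0.0222 -0.0234]
[]
```

```bash
cat >> kin.py <<'E'
def fk(q):
    o=rots(q)
    return (np.array([0,0,.2587])+o[1].apply([0,-.0221,.4487])+o[3].apply([0,-.0234,.4901])+o[5].apply([0,0,.3524])),o[6]*B0,o
def rep(adeg,back,th,q0,yo=0,pr=1):
    p,Rm=barpose(adeg,back,th,yo);q=ik(p,Rm,q0).x
    e=np.linalg.norm(fk(q)[0]-p);er=(fk(q)[1].inv()*R.from_matrix(Rm)).magnitude()
    if pr:print(adeg,back,th,"err mm",round(e*1e3,1),"deg",round(np.degrees(er),1),q.round(2));
    return q
E
python3 - <<'E'
from kin import *
q0=np.array([-.2,-.2,0,2.2,0,.4,0])
for a in(30,45,60,75):
    for th,back in((0,.07),(0,0),(.3,0),(.63,0)): rep(a,back,th,q0)
print("from current")
qc=r.read_state()["joint_positions"]
for a,th in((45,0),(45,.2),(45,.4),(45,.63),(55,.63)): qc=rep(a,0,th,qc)
E
```

```text
30 0.07 0 err mm 17.6 deg 8.7 [ 0.65 -0.24 -1.42  2.37  1.15  0.65 -1.94]
30 0 0 err mm 10.4 deg 4.7 [ 0.64  0.39 -1.42  2.37  1.8   1.07 -2.17]
30 0 0.3 err mm 1.1 deg 0.5 [ 0.9  -0.3  -1.42  2.37  1.58  0.37 -2.2 ]
30 0 0.63 err mm 0.0 deg 0.0 [-0.32 -0.14 -0.25  2.29  1.44  0.58 -1.85]
45 0.07 0 err mm 0.0 deg 0.0 [ 0.64 -0.45 -1.13  2.36  0.24  0.36 -0.92]
45 0 0 err mm 0.0 deg 0.0 [-0.37 -0.04 -0.23  2.36  1.24  0.52 -1.77]
45 0 0.3 err mm 0.0 deg 0.0 [-0.21 -0.12 -0.34  2.26  0.93  0.55 -1.4 ]
45 0 0.63 err mm 0.0 deg 0.0 [-0.19 -0.12 -0.29  2.11  0.74  0.6  -1.13]
60 0.07 0 err mm 0.0 deg 0.0 [-0.2  -0.16 -0.31  2.18  0.4   0.73 -0.91]
60 0 0 err mm 0.0 deg 0.0 [-0.34 -0.01 -0.14  2.19  0.55  0.59 -1.03]
60 0 0.3 err mm 0.0 deg 0.0 [-0.28 -0.06 -0.17  2.08  0.42  0.72 -0.86]
60 0 0.63 err mm 0.0 deg 0.0 [-0.29 -0.03 -0.11  1.91  0.35  0.83 -0.72]
75 0.07 0 err mm 0.0 deg 0.0 [-0.31 -0.01 -0.09  1.95  0.16  0.97 -0.62]
75 0 0 err mm 0.0 deg 0.0 [-0.36  0.1  -0.02  2.    0.18  0.83 -0.63]
75 0 0.3 err mm 0.0 deg 0.0 [-0.33  0.07 -0.03  1.88  0.15  0.97 -0.58]
75 0 0.63 err mm 0.0 deg 0.0 [-0.33  0.11  0.    1.7   0.13  1.1  -0.51]
from current
45 0 0 err mm 0.0 deg 0.0 [ 0.87  0.02 -1.42  2.32  1.27  0.5  -1.76]
45 0 0.2 err mm 0.0 deg 0.0 [ 0.67 -0.15 -1.15  2.26  0.85  0.42 -1.37]
45 0 0.4 err mm 0.0 deg 0.0 [ 0.58 -0.18 -1.02  2.19  0.66  0.47 -1.13]
45 0 0.63 err mm 0.0 deg 0.0 [ 0.56 -0.14 -0.96  2.08  0.58  0.53 -0.99]
55 0 0.63 err mm 0.0 deg 0.0 [ 0.55 -0.05 -0.94  1.95  0.39  0.73 -0.77]
```

```bash
python3 - <<'E'
from kin import *
qc=r.read_state()["joint_positions"]
for a,th in((50,0),(55,0),(60,0),(55,.2),(50,.4),(45,.63)): qc=rep(a,0,th,qc)
bar(55,0)
p,d=r.camera("side");crop(p,0,0,400,260,1.9,"pics/s7c.png")
E
```

```text
50 0 0 err mm 0.0 deg 0.0 [ 0.9   0.02 -1.42  2.26  1.01  0.5  -1.47]
55 0 0 err mm 0.0 deg 0.0 [ 0.92  0.07 -1.42  2.21  0.85  0.57 -1.27]
60 0 0 err mm 0.0 deg 0.0 [ 0.91  0.16 -1.42  2.14  0.77  0.67 -1.15]
55 0 0.2 err mm 0.0 deg 0.0 [ 0.81 -0.09 -1.23  2.14  0.46  0.55 -0.92]
50 0 0.4 err mm 0.0 deg 0.0 [ 0.77 -0.18 -1.16  2.12  0.4   0.52 -0.86]
45 0 0.63 err mm 0.0 deg 0.0 [ 0.8  -0.19 -1.16  2.07  0.44  0.5  -0.87]
turn [ 0.08 -9.81 -0.39] shift [-0.0017 -0.0046 -0.0024] t 13.1 w 0.0649 F [-0.5  0.6 -0.5]
```

View pics/s7c.png

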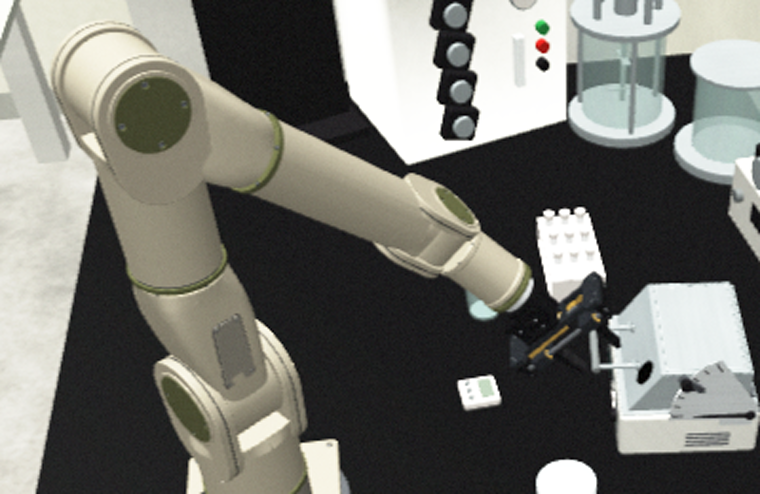

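Side view (590,340): the bar lies between the fingers, and the forearm is high and clear of the beaker. The model shows that lifting moves j3 away from its limit, so I close on the bar here.

>>> carry_out(increments="0 0 0 0 0 0 0.040;0 0 0 0 0 0 0.020;0 0 0 0 0 0 0.005;0 0 0 0 0 0 0.005;0 0 0 0 0 0 0.005", squeeze=40)

```text
time: 13.78
ee_pos: [0.5479, 0.1149, 0.121]
eef_rot: [0.922, -0.067, 0.38, 0.026]
ft_force: [0.0, 0.2, -0.3]
width: 0.0229
```

```bash
python3 - <<'E'
from kin import *
s=r.read_state();print(s["joint_positions"],s["ee_pos"],s["width"],s["ft_force"])
R0=R.from_quat(s["eef_rot"]);z=R0.apply([0,0,1]);B=s["ee_pos"]-.0187*z
print("bar est",B,"rel HM hy,hx,hz",(B-HM)@hy,(B-HM)@hx,(B-HM)@hz)
def arc(th):
    q=B-HINGE; v=R.from_rotvec(hy*th).apply(q) # check sign
    return R0.inv().apply(v-q)
for th in(.05,.1,.15,.2,.25): print(th,arc(th).round(4), R.from_rotvec(hy*th).apply(B-HINGE)[2])
E
```

```text
[ 0.9185  0.0193 -1.4617  2.3231  1.279   0.4997 -1.7574] [0.5479 0.1149 0.121 ] 0.022948792628911193 [ 0.0439  0.2004 -0.2878]
bar est [0.5348 0.1167 0.1343] rel HM hy,hx,hz -0.003913036655453064 -0.0006422367298693475 -0.0026855023119753407
0.05 [ 0.0094 -0.     -0.0071] 0.03895760657677438
0.1 [ 0.0191 -0.0001 -0.0137] 0.05050334173781146
0.15 [ 0.0291 -0.0001 -0.0199] 0.06192284484613594
0.2 [ 0.0395 -0.0002 -0.0255] 0.07318757309113927
0.25 [ 0.0501 -0.0002 -0.0306] 0.084269370518766
```

>>> carry_out(increments="0 0 0 0 0 0 0.005;0 0 0 0 0 0 0.005;0 0 0 0 0 0 0.005;0 0 0 0 0 0 0.005;0 0 0 0 0 0 0.005", squeeze=40)

```text
time: 14.4
ee_pos: [0.5494, 0.1146, 0.1225]
eef_rot: [0.922, -0.068, 0.381, 0.026]
ft_force: [7.0, -0.7, 1.1]
width: 0.0117
```

```bash
cat >> kin.py <<'E'
def arcs(ths):
    s=r.read_state();R0=R.from_quat(s["eef_rot"]);z=R0.apply([0,0,1]);B=s["ee_pos"]-.0187*z;q=B-HINGE
    q2=q-hy*(q@hy)
    print("t",round(s["time"],2),"w",s["width"].round(4),"F",s["ft_force"].round(1),"bar R",np.linalg.norm(q2).round(4),"hood est",(np.arctan2(q2[2],-(q2@hx))-np.arctan2(.03,.233)).round(4),"q",s["joint_positions"].round(2))
    for th in ths:print(th,(R0.inv().apply(R.from_rotvec(hy*th).apply(q)-q)).round(4))
E
python3 - <<'E'
from kin import *
arcs((.03,.06,.1,.14,.18))
p,d=r.camera("side");crop(p,270,120,420,250,4,"pics/s8c.png")
E
```

```text
Traceback (most recent call last):
  File "kin.py", line 58, in arcs
    print("t",round(s["time"],2),"w",s["width"].round(4),"F",s["ft_force"].round(1),"bar R",np.linalg.norm(q2).round(4),"hood est",(np.arctan2(q2[2],-(q2@hx))-np.arctan2(.03,.233)).round(4),"q",s["joint_positions"].round(2))
                                     ^^^^^^^^^^^^^^^^
AttributeError: 'float' object has no attribute 'round'
```

```bash
sed -i 's/s\["width"\].round(4),"F"/round(s["width"],4),"F"/' kin.py
python3 - <<'E'
from kin import *
arcs((.03,.06,.1,.14,.18))
p,d=r.camera("side");crop(p,270,120,420,250,4,"pics/s8c.png")
E
```

```text
t 14.4 w 0.0117 F [ 7.  -0.7  1.1] bar R 0.2339 hood est -0.0047 q [ 0.92  0.02 -1.46  2.32  1.28  0.5  -1.76]
0.03 [ 0.0056 -0.     -0.0042]
0.06 [ 0.0113 -0.0001 -0.0083]
0.1 [ 0.0191 -0.0001 -0.0135]
0.14 [ 0.0271 -0.0001 -0.0183]
0.18 [ 0.0353 -0.0002 -0.0228]
```

View pics/s8c.png

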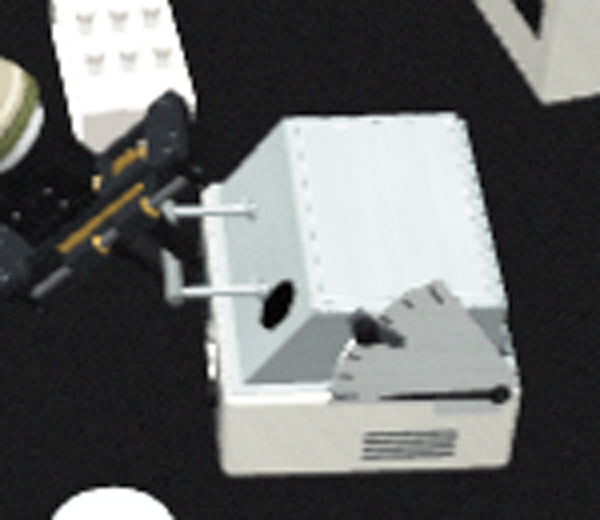

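The bar is gripped (opening 11.7 mm, side crop (172,240)). I start lifting along the arc.

>>> carry_out(increments="0 0 0 0.0055 0 -0.0042 0.005;0 0 0 0.0113 0 -0.0083 0.005;0 0 0 0.0190 0 -0.0135 0.005;0 0 0 0.0271 0 -0.0183 0.005;0 0 0 0.0353 0 -0.0228 0.005")

```text
time: 15.08
ee_pos: [0.5571, 0.1134, 0.1625]
eef_rot: [0.922, -0.067, 0.38, 0.026]
ft_force: [-2.8, 2.9, -5.8]
width: 0.0118
```

```bash
python3 - <<'E'
from kin import *
arcs((.04,.08,.12,.16,.20))
p,d=r.camera("side");crop(p,270,120,420,250,4,"pics/s9c.png")
E
```

```text
t 15.07 w 0.0118 F [-2.8  2.9 -5.8] bar R 0.2346 hood est 0.1696 q [ 0.76 -0.17 -1.23  2.27  0.83  0.4  -1.36]
0.04 [ 0.0084 -0.     -0.0043]
0.08 [ 0.0169 -0.0001 -0.0082]
0.12 [ 0.0255 -0.0001 -0.0118]
0.16 [ 0.0344 -0.0002 -0.015 ]
0.2 [ 0.0433 -0.0002 -0.0179]
```

View pics/s9c.png

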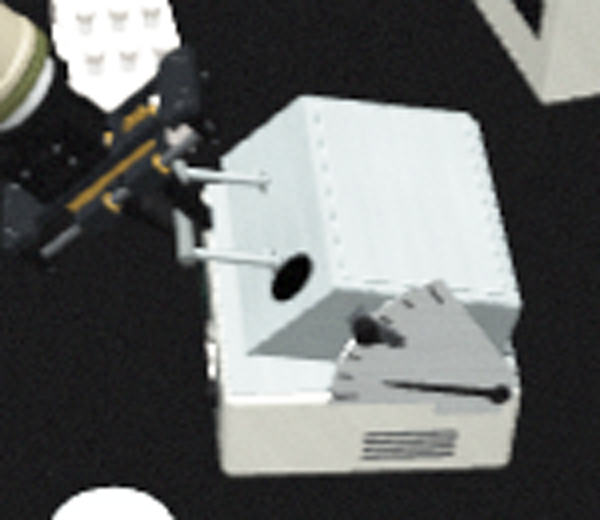

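The hood follows: the pointer has risen, its tip now at (385,383). I continue.

>>> carry_out(increments="0 0 0 0.0084 0 -0.0043 0.005;0 0 0 0.0169 0 -0.0082 0.005;0 0 0 0.0255 0 -0.0118 0.005;0 0 0 0.0344 0 -0.0150 0.005;0 0 0 0.0433 0 -0.0179 0.005")

```text
time: 15.75
ee_pos: [0.5732, 0.1111, 0.2038]
eef_rot: [0.923, -0.067, 0.378, 0.027]
ft_force: [-10.6, 3.7, -3.5]
width: 0.0115
```

```bash
python3 - <<'E'
from kin import *
arcs((.03,.06,.09,.12,.15,.18))
p,d=r.camera("side");cv2.imwrite("pics/side10.png",p);crop(p,340,160,410,230,8,"pics/s10c.png")
E
```

```text
t 15.75 w 0.0115 F [-10.6   3.7  -3.5] bar R 0.2353 hood est 0.3588 q [ 0.63 -0.19 -1.06  2.2   0.63  0.45 -1.11]
0.03 [ 0.0068 -0.     -0.002 ]
0.06 [ 0.0136 -0.     -0.0039]
0.09 [ 0.0204 -0.0001 -0.0055]
0.12 [ 0.0274 -0.0001 -0.0069]
0.15 [ 0.0343 -0.0001 -0.0081]
0.18 [ 0.0413 -0.0001 -0.0091]
```

View pics/s10c.png

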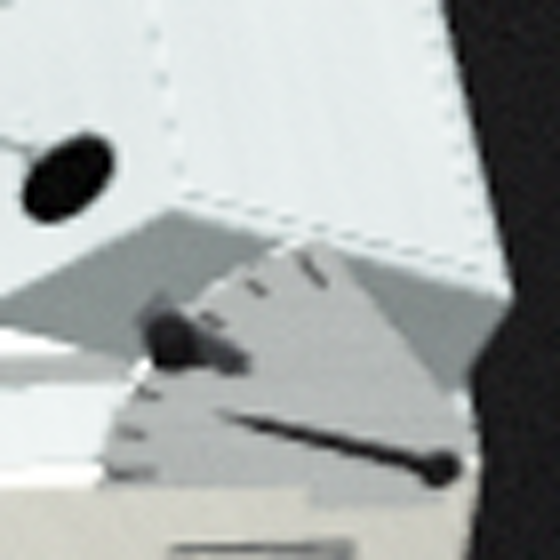

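```bash
cat >> kin.py <<'E'
def plane(px,yl):
    m=r.camera_model("side");K=m["K"];E=m["extrinsics"];o=E[:3,3]
    a=E[:3,:3]@np.array([(px[0]-K[0,2])/K[0,0],(px[1]-K[1,2])/K[1,1],1])
    q=o+a*(((HINGE+yl*hy)-o)@hy)/(a@hy)-HINGE
    return np.array([q@hx,q@hz])
E
python3 - <<'E'
from kin import *
C=lambda u,v:(340+u/8-.44,160+v/8-.44)
for yl in(-.125,-.132,-.139):
    h=plane(C(437,468),yl)
    for n,c in dict(ptr=(212,411),tip=(247,366),t0=(128,471),t10=(130,433),t20=(150,393),t40=(210,320),t50=(257,288),t60=(315,268),clipout=(150,325)).items():
        q=plane(C(*c),yl)-h;print(yl,n,"ang",round(np.arctan2(q[1],-q[0]),3),round(np.degrees(np.arctan2(q[1],-q[0])),1),"R",round(np.hypot(*q),4))
E
```

```text
-0.125 ptr ang 0.359 20.6 R 0.0917
-0.125 tip ang 0.626 35.9 R 0.0926
-0.125 t0 ang 0.023 1.3 R 0.1143
-0.125 t10 ang 0.19 10.9 R 0.117
-0.125 t20 ang 0.368 21.1 R 0.1169
-0.125 t40 ang 0.708 40.6 R 0.1189
-0.125 t50 ang 0.889 50.9 R 0.1188
-0.125 t60 ang 1.072 61.4 R 0.1152
-0.125 clipout ang 0.596 34.1 R 0.1348
-0.132 ptr ang 0.359 20.6 R 0.0911
-0.132 tip ang 0.626 35.9 R 0.0921
-0.132 t0 ang 0.023 1.3 R 0.1136
-0.132 t10 ang 0.19 10.9 R 0.1163
-0.132 t20 ang 0.368 21.1 R 0.1162
-0.132 t40 ang 0.708 40.6 R 0.1182
-0.132 t50 ang 0.889 50.9 R 0.1181
-0.132 t60 ang 1.072 61.4 R 0.1145
-0.132 clipout ang 0.596 34.1 R 0.134
-0.139 ptr ang 0.359 20.6 R 0.0906
-0.139 tip ang 0.626 35.9 R 0.0916
-0.139 t0 ang 0.023 1.3 R 0.113
-0.139 t10 ang 0.19 10.9 R 0.1157
-0.139 t20 ang 0.368 21.1 R 0.1156
-0.139 t40 ang 0.708 40.6 R 0.1175
-0.139 t50 ang 0.889 50.9 R 0.1174
-0.139 t60 ang 1.072 61.4 R 0.1139
-0.139 clipout ang 0.596 34.1 R 0.1332
```

The pointer measures 0.359 rad in the image, matching the 0.359 from the arm. The index reads about 0.61. I lift most of the rest.

>>> carry_out(increments="0 0 0 0.0068 0 -0.0020 0.005;0 0 0 0.0136 0 -0.0039 0.005;0 0 0 0.0204 0 -0.0055 0.005;0 0 0 0.0274 0 -0.0069 0.005;0 0 0 0.0343 0 -0.0081 0.005")

```text
time: 16.42
ee_pos: [0.5916, 0.1084, 0.234]
eef_rot: [0.923, -0.067, 0.377, 0.027]
ft_force: [-13.1, 1.9, -0.4]
width: 0.0124
```

```bash
python3 - <<'E'
from kin import *
arcs((.02,.04,.06,.08,.1,.12))
p,d=r.camera("side");cv2.imwrite("pics/side11.png",p);crop(p,340,160,410,230,8,"pics/s11c.png")
E
```

```text
t 16.43 w 0.0124 F [-13.1   1.9  -0.4] bar R 0.2357 hood est 0.51 q [ 0.59 -0.18 -1.    2.13  0.55  0.5  -1.  ]
0.02 [ 0.0047 -0.     -0.0007]
0.04 [ 0.0093 -0.     -0.0013]
0.06 [ 0.014  -0.     -0.0018]
0.08 [ 0.0187 -0.0001 -0.0022]
0.1 [ 0.0234 -0.0001 -0.0025]
0.12 [ 0.0281 -0.0001 -0.0027]
```

View pics/s11c.png

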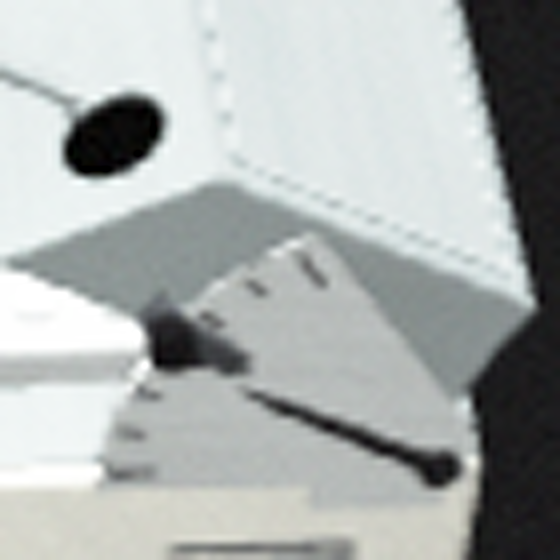

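Pointer tip at (245,391), clip tip at (248,366), so about 0.1 rad remains.

>>> carry_out(increments="0 0 0 0.0047 0 -0.0007 0.005;0 0 0 0.0093 0 -0.0013 0.005;0 0 0 0.0140 0 -0.0018 0.005;0 0 0 0.0187 0 -0.0022 0.005;0 0 0 0.0230 0 -0.0025 0.005")

```text
time: 17.1
ee_pos: [0.6061, 0.1061, 0.2521]
eef_rot: [0.924, -0.067, 0.377, 0.028]
ft_force: [-11.6, 1.8, -0.9]
width: 0.0118
```

>>> carry_out(increments="0 0 0 0 0 0 0.005;0 0 0 0 0 0 0.005;0 0 0 0 0 0 0.005;0 0 0 0 0 0 0.005;0 0 0 0 0 0 0.005")

```text
time: 17.73
ee_pos: [0.6055, 0.1062, 0.2515]
eef_rot: [0.924, -0.067, 0.376, 0.028]
ft_force: [-11.0, 2.4, 0.4]
width: 0.0116
```

```bash
python3 - <<'E'
from kin import *
arcs((-.04,-.02,.02,.04))
p,d=r.camera("side");cv2.imwrite("pics/side12.png",p);crop(p,340,160,410,230,8,"pics/s12c.png")
E
```

```text
t 17.73 w 0.0116 F [-11.    2.4   0.4] bar R 0.2359 hood est 0.6052 q [ 0.59 -0.15 -0.98  2.08  0.54  0.54 -0.95]
-0.04 [-0.0094  0.      0.0008]
-0.02 [-0.0047  0.      0.0004]
0.02 [ 0.0047 -0.     -0.0003]
0.04 [ 0.0094 -0.     -0.0004]
```

View pics/s12c.png

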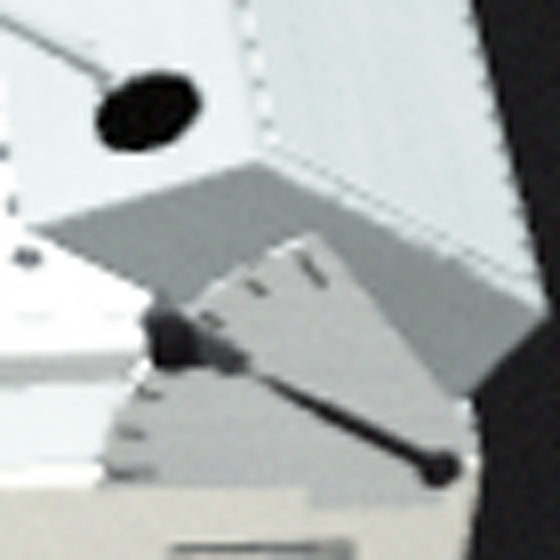

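View pics/side12.png

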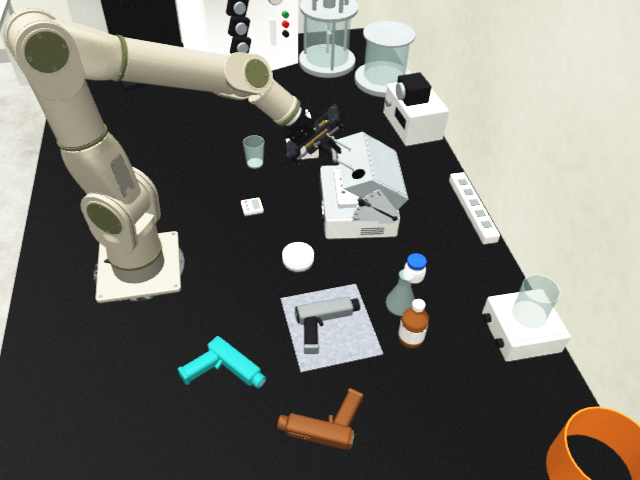

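The pointer runs straight into the clip's tip at about (250,370), and the thermometer and bystanders are in place. I settle once more and check steadiness.

>>> carry_out(increments="0 0 0 0 0 0 0.005;0 0 0 0 0 0 0.005;0 0 0 0 0 0 0.005;0 0 0 0 0 0 0.005;0 0 0 0 0 0 0.005")

```text
time: 18.4
ee_pos: [0.6047, 0.1062, 0.2507]
eef_rot: [0.924, -0.067, 0.375, 0.028]
ft_force: [-9.5, 1.4, -2.3]
width: 0.012
```

```bash
python3 - <<'E'
from kin import *
arcs(());print(abs(r.read_state()["joint_vel"]).max())
C=lambda u,v:(340+u/8-.44,160+v/8-.44)
h=plane(C(437,468),-.132)
for c in((249,371),(249,366)):
    q=plane(C(*c),-.132)-h;print(np.arctan2(q[1],-q[0]))
E
```

```text
t 18.4 w 0.012 F [-9.5  1.4 -2.3] bar R 0.2359 hood est 0.6008 q [ 0.59 -0.15 -0.98  2.08  0.53  0.54 -0.95]
0.0024728484256416033
0.6100670675145458
0.630804112799471
```

There is a slight creep down per call, because each call's target starts from the sagged pose. I nudge up about 0.015 rad and hand in.

>>> carry_out(increments="0 0 0 0.002 0 0 0.005;0 0 0 0.0045 0 -0.0003 0.005;0 0 0 0.0045 0 -0.0003 0.005;0 0 0 0.0045 0 -0.0003 0.005;0 0 0 0.0045 0 -0.0003 0.005")

```text
time: 19.02
ee_pos: [0.607, 0.106, 0.2533]
eef_rot: [0.925, -0.067, 0.374, 0.028]
ft_force: [-9.3, 1.9, -2.0]
width: 0.0118
```

```bash
python3 - <<'E'
from kin import *
arcs(());print(abs(r.read_state()["joint_vel"]).max())
p,d=r.camera("side");crop(p,340,160,410,230,8,"pics/s13c.png")
E
```

```text
t 19.02 w 0.0118 F [-9.3  1.9 -2. ] bar R 0.2359 hood est 0.6155 q [ 0.58 -0.15 -0.98  2.08  0.53  0.54 -0.95]
0.00278538565275659
```

View pics/s13c.png

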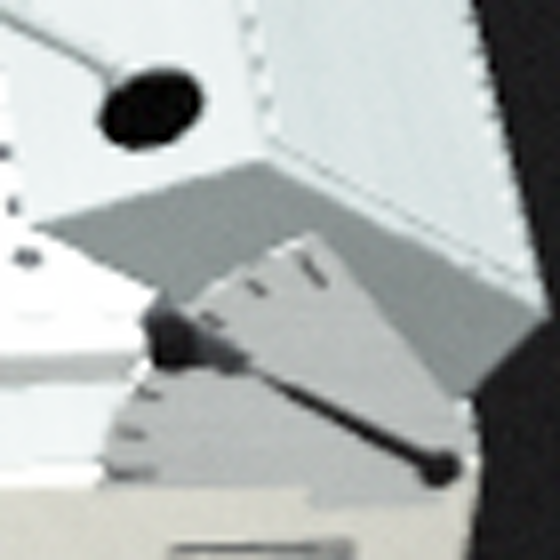

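The pointer is in line with the clip tip at (248,366) and steady. I hand the job in.

```bash
python3 -c "
from bench import r
print(r.close_job())"
```

```text
the job is handed in; nothing more can be done
None
```

I carried out the whole job in about 19 s of the 67 s allowed and handed it in while still holding the hood; no verdict was reported.

- **Thermometer check:** I picked up the grey thermometer and aimed it at the black spot from about 95 mm. I held it steady for about 2.5 s, then laid it back on its mat and released it. The aim comes from the arm's pose and the measured spot position. The nose was hidden in the pictures, and the depth fit of the barrel showed it possibly tilted by about 1.5°, roughly 6 mm at the spot.
- **Hood:** I gripped the bar handle with 40 N and lifted the hood to about 0.615 rad by the arm's pose. The index clip reads about 0.61 to 0.63 rad in the side picture, and the last picture shows the pointer running into the clip's tip. The arm was still, with about 10 N of load on the tool.
- **Other things on the bench:** the last full side view showed the thermometer on the mat and the bystanders I could see in place; the arm hid part of the tube rack.

Two things did not go cleanly. Joint 3 came within 0.01 rad of its limit while reaching the handle, and moved away again during the lift. The hood also crept down slightly while I waited, so I made one small upward nudge before handing in.

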